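Mark a circuit board's place and lift it for inspection

ROBOT

A 6-joint arm with a two-finger parallel gripper is mounted at the origin on the work surface. World frame = base frame: x ahead of the robot, y to its left, z up, the work surface at z = 0. Lengths are in m, angles in rad, forces in N, time in s.
With the tool pointing down it reaches from about 0.425 to 0.95 m from the base axis. Payload 3.5 kg.
Tool frame: the origin (TCP) lies at the very end of the fingers, on their centre line; the grasp point (between the pads) lies 19 mm behind it; z points along the fingers, y is the direction in which the jaws open and shut (so a half turn about z gives the same grasp; the last joint's range is limited). The gripper opens to 85 mm and grips with 20 to 120 N. Pads are 22 mm wide; open, the fingers measure 114 mm over their backs; the gripper's body (76 mm by 85 mm) begins 54 mm behind the grasp point. The pads swing forward as they close: fully open they stand 13 mm farther back than shut.
Start: joints at [0.972, 0.286, 1.577, -0, 1.279, -0.15], TCP at [0.293, 0.608, 0.192] pointing down, gripper open.
Joint ranges: [-2.77, 2.77], [-0.9, 2.22], [0.21, 2.48], [-1.53, 4.67], [0.24, 2.81], [-2.84, 2.84]. Speed limits (rad/s): [2.79, 2.79, 3.14, 3.14, 3.14, 3.14].

INTERFACE

Orientations are given as a unit quaternion [x, y, z, w].
In Python, from plant import get_state, vision, ctrl, cut_out gives the robot as it stands.
- The arm moves only by the tool jog_arm, never from a script. Its argument "commands" is text: rows parted by semicolons, each of 6 numbers parted by spaces: the shift along the world's x, y, z in m, then the turn, a rotation vector about the world's x, y, z in rad. A call has 1 to 20 rows; each row is the pose to reach, as a shift and turn from the pose commanded when the call began; what a row does not reach only later rows make up. A row lasts 1/8 s, in which the tool goes at most 62.5 mm and 10.7 degrees, less where a joint would pass 70% of its speed; a pose out of reach is approached as far as the arm can. A call with a gripper value outside its range is refused whole. "gripper" is the opening in per cent of the stroke, from 0 (shut) to 100 (fully open), set as the call begins (left out, the last holds). The fingers move at their own pace and stop on an object; "grip_force" is the grip in N (left out, the last holds). Time passes only in rows, so rows that repeat a pose let the fingers close. It gives the time, the measured TCP pose, the force and the opening at its end, in the units of the state.
- get_state(): the state, without advancing time (a new reading comes with each control period).
- vision.read_camera(name): name is "side" or "top" or "wrist"; returns a dict with "frame" (384x512x3 uint8, red, green, blue), "z_map" (384x512 float32, m along the optical axis (not along the pixel's ray), 0 where there is no reading), "fx", "fy", "cx", "cy" (pixels), "R" (3x3) and "t" (3): a world point X has camera coordinates R X + t. Camera axes: x right, y down, z forward; pixel columns grow to the right and rows downward; lengths in m; the calibration is good to about 2 mm. A picture is of the moment at which its call begins.
- ctrl.sign_off(): hands the job in, once; it reports no verdict.
Trained networks look in the newest picture that a camera, given by its name, has taken for a name from the list of things; names that differ only in an ending like _2 or _b are one class to them, and where a whole thing is asked for, a point or a joint stands for the part that bears it (a point fixed in the world has none). Each returns a list of dicts, best first, with "conf" (0 to 1); they miss things now and then, are a little off and sometimes report something else, mostly with a low value. They report only what shows in the picture. A call takes as long as a camera call.
- cut_out(camera, query): "pixels" (384x512 bool, what is visible of it) and "box" ([centre column, centre row, width, height] in pixels, round what is visible of it).
The state is a dict: "time": time; "qpos": joint angles; "dq": joint speeds; "joint_efforts": joint torques, N m; "eef_pos": TCP position; "tcp_rot": TCP orientation; "contact_force": force on the tool from outside, world axes, zero at the start; "wrist_torque": the same for the moment, N m; "opening": opening from 0.0 (shut) to 1.0 (fully open).
Only numpy, scipy, OpenCV 4.12 (cv2) and the standard library are available. Lean on these libraries where they do the work, as an engineer would, in place of code of your own. Each camera call takes 0.05 s, during which the arm holds its last target.

TASK

Lay the straightedge on the mat flush along the circuit board's gold-contact edge, centred on that edge and without shoving the board out of place, and let go of it: it marks where the board goes back. Then take the board by its heatsink, lift it straight up until it is about 10 cm above the mat, and hold it level and still for two seconds, leaving the straightedge where it lies and the other things undisturbed. The program finishes while still holding the board in the air.

Things in the scene. Friction and masses are not known exactly. Their poses are not given: they have to be found in the camera images.
- board: green circuit board, 170 x 170 x 3 mm, loose, about 0.55 kg, balanced about its centre, standing on the mat on four 8 mm brass standoffs fixed under its corners (top face 11 mm above the mat). Origin: board's centre, level with the standoffs' feet; z up; the gold-contact edge faces its -x, 85 mm from the origin. Pushed by more than about 4 N it slides on the mat
- heatsink_top (a point): centre of the top of the aluminium finned heatsink fixed in the middle of the board: 50 x 50 mm, sides parallel to the board's x and y, from 11 to 56 mm above the board's feet, can be gripped across either pair of sides and carries the board. Parts around it rise at most 7 mm above the board's face, but connector blocks along the +x edge (beyond 68 mm) rise 12 mm
- gold_edge (a point): middle of the board's gold-contact edge (row of small gold pads), at half the board's thickness, 9.5 mm above its feet; the edge is 170 mm long, runs along the board's y and starts roughly towards the robot
- straightedge: loose aluminium bar 180 mm long (its x), 40 wide (its y), 14 high, 0.3 kg; either long face may go against the board. On its middle a red upright grip rib 70 mm long (x), 12 thick (y), reaching 52 mm above the underside. Origin: centre of underside; z up. Starts on the mat left or right of the board, pointing roughly away from the robot. Flush, its centre line is 20 mm outside the board's edge
- end_a (a point): point on the centre line of the straightedge, 85 mm from its middle towards +x, 9.5 mm above its underside
- end_b (a point): point on the centre line of the straightedge, 85 mm from its middle towards -x, 9.5 mm above its underside
- mat: blue work mat, 480 x 1040 mm, 3 mm thick, fixed to the table; origin at the centre of its underside; its top lies at z = 3 mm
- driver: T-handle driver, tan handle 104 mm across with an orange end and a steel shaft, 185 mm long, 28 mm high, lying loose on the mat, on the other side of the board from the straightedge; leave it alone. Origin: under the middle of its length
- meter: yellow multimeter, 160 x 80 x 47 mm, lying on the mat at the back right; leave it alone. Origin: centre of the underside
- memory_card: small green memory card, 70 x 30 x 7 mm, lying on the mat at the right; leave it alone. Origin: centre of the underside
- screw_tin: round open steel tin with brass screws, 70 mm across, 28 mm high, on the mat at the back left; leave it alone. Origin: centre of the underside
- cleaner: white bottle with a blue cap, 48 mm across, 100 mm high, on the mat at the far left; leave it alone. Origin: centre of the underside

How it is judged:
By the outcome, as a careful person would: the job done as asked, in the order asked, and still so for the second after the job is handed in, while the arm keeps its last pose, push and grip.
It also fails if it takes over 64 s, if anything falls off the work surface, if the arm or the gripper's body presses on something with over 40 N, if the wrist force passes 120 N, or if a joint passes its speed limit or range.

## Working session

There is one attempt and no reset: what is moved stays moved. The work goes in short steps, Python scripts to look and compute and a tool call to move; the robot and the scene stay as the last step left them, time stands still between calls to the robot, and variables do not carry over. Pictures are saved under pics/ and viewed, and the job is handed in when it is done.

Besides the shell and the picture viewer there is one more tool, called after "Request:" as name(argument=value, ...) on one line, values as JSON. jog_arm: Moves the arm, as the interface text tells. Its arguments: {"type":"object","properties":{"commands":{"type":"string"},"gripper":{"type":"number"},"grip_force":{"type":"number"}},"required":["commands"]}

```bash
ls; mkdir -p pics
python3 - <<'E'
from plant import get_state, vision, ctrl, cut_out
import cv2
s=get_state();print(s)
for n in ["top","side","wrist"]:
    d=vision.read_camera(n);cv2.imwrite(f"pics/{n}0.png",d["frame"][:,:,::-1]);print(n,d["fx"],d["cx"],d["cy"],d["R"],d["t"])
E
```

```text
pics
{'time': 0.0, 'qpos': array([ 9.71989168e-01,  2.87222013e-01,  1.57818826e+00,  1.13525976e-05,
        1.27858513e+00, -1.49957936e-01]), 'dq': array([-6.24457860e-05,  9.35522396e-04,  7.54467573e-04,  7.19116393e-04,
       -4.08840380e-04,  5.51661168e-04]), 'joint_efforts': array([ 6.28937360e-04, -4.05983448e+01, -2.92621297e+01, -1.82575341e-04,
        5.84460067e-03, -2.39541464e-05]), 'eef_pos': array([0.292418  , 0.60753714, 0.19020362]), 'tcp_rot': array([ 2.22546880e-01,  9.74921250e-01, -1.11617484e-03, -4.44398397e-04]), 'contact_force': array([ 0.16949193, -0.9997978 , -1.1109694 ]), 'wrist_torque': array([-0.01890039, -0.01001151,  0.00708865]), 'opening': 0.9992405801621383}
top 371.21769456371356 255.10896506779176 196.90941383987942 [[-0.0152349  -0.99987765 -0.00354748]
 [-0.99823972  0.01541313 -0.05727031]
 [ 0.05731799  0.00266873 -0.99835241]] [0.00494599 0.55183953 1.17013277]
side 357.7761228084494 254.43605928270986 192.5163174256606 [[ 0.73865797 -0.67404476  0.00693239]
 [-0.42551708 -0.47423355 -0.77073845]
 [ 0.52279979  0.56636225 -0.63711395]] [-0.41857892  0.29826683  0.82358909]
wrist 333.8146731436699 254.48297482444585 191.7026461488363 [[ 0.43482868  0.90050765 -0.00316159]
 [ 0.85381048 -0.41115894  0.31930548]
 [ 0.28623711 -0.14154258 -0.94764657]] [-0.67264829 -0.0395201   0.38114737]
```

View pics/top0.png

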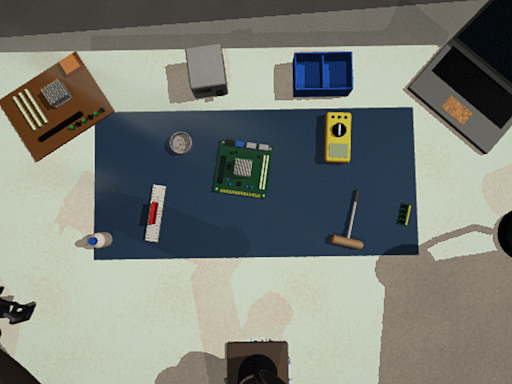

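View pics/side0.png

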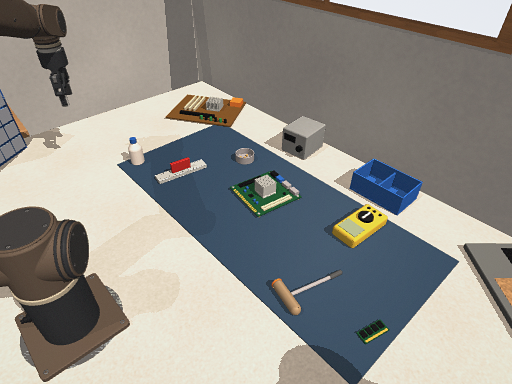

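```bash
cat > h.py <<'E'
from plant import get_state, vision, ctrl, cut_out
import cv2, numpy as np
def cloud(d,mask=None):
    z=d["z_map"]; v,u=np.indices(z.shape)
    m=z>0
    if mask is not None: m&=mask
    z=z[m];P=np.stack([(u[m]-d["cx"])/d["fx"]*z,(v[m]-d["cy"])/d["fy"]*z,z],1)
    return (P-d["t"])@d["R"]
def ray(d,u,v,h):
    c=-d["R"].T@d["t"]; r=d["R"].T@np.array([(u-d["cx"])/d["fx"],(v-d["cy"])/d["fy"],1])
    return c+r*(h-c[2])/r[2]
def rect(P,z0,z1):
    Q=P[(P[:,2]>z0)&(P[:,2]<z1)]
    r=cv2.minAreaRect((Q[:,:2]*1000).astype(np.float32)); return len(Q),r,np.median(Q,0)
def proj(d,X):
    p=d["R"]@np.asarray(X)+d["t"]; return p[0]/p[2]*d["fx"]+d["cx"],p[1]/p[2]*d["fy"]+d["cy"]
E
python3 - <<'E'
from h import *
for n in ["top","side"]:
    d=vision.read_camera(n)
    for q in ["board","straightedge","heatsink_top","gold_edge","driver"]:
        L=cut_out(n,q)
        for o in L[:2]:
            P=cloud(d,o["pixels"])
            print(n,q,round(o["conf"],2),np.round(o["box"]),len(P),P.mean(0).round(3), np.percentile(P[:,2],[2,50,98]).round(3))
            if q in("board","straightedge"):
                for a,b in [(0.009,0.018),(0.012,0.022),(0.035,0.052),(0.05,0.07)]:
                    try: print(a,b,rect(P,a,b))
                    except Exception as e: print(a,b,'none')
E
```

```text
top board 0.69 [243. 168.  59.  57.] 2759 [0.645 0.033 0.019] [0.01  0.016 0.06 ]
0.009 0.018 (1871, ((645.8531494140625, 32.596038818359375), (169.37237548828125, 169.973388671875), 81.22427368164062), array([0.63526845, 0.03484201, 0.01449374]))
0.012 0.022 (1989, ((645.236083984375, 32.790931701660156), (169.1962890625, 169.12423706054688), 81.403564453125), array([0.63665771, 0.0343559 , 0.01527082]))
0.035 0.052 (61, ((645.1464233398438, 31.734222412109375), (48.36688232421875, 50.359519958496094), 81.15202331542969), array([0.64580646, 0.03871738, 0.04343559]))
0.05 0.07 (135, ((645.3844604492188, 32.49467086791992), (50.068092346191406, 50.5440559387207), 81.44152069091797), array([0.64523509, 0.03520628, 0.05914549]))
top straightedge 0.74 [338. 135.  30.  51.] 1313 [ 0.736 -0.266  0.039] [0.017 0.04  0.05 ]
0.009 0.018 (28, ((725.1002807617188, -235.69338989257812), (157.90292358398438, 52.73344039916992), 19.46647834777832), array([ 0.68880824, -0.232799  ,  0.01419941]))
0.012 0.022 (42, ((718.407470703125, -238.31491088867188), (158.82070922851562, 60.6279411315918), 24.5
[... 3702 characters left out ...]
8242188), array([ 0.49004917, -0.47495643,  0.01020421]))
0.012 0.022 (14, ((492.26507568359375, -474.5380859375), (13.39580249786377, 55.97361373901367), 76.84036254882812), array([ 0.48941199, -0.47572569,  0.01280935]))
0.035 0.052 (0, ((0.0, 0.0), (0.0, 0.0), 0.0), array([nan, nan, nan]))
0.05 0.07 (0, ((0.0, 0.0), (0.0, 0.0), 0.0), array([nan, nan, nan]))
side heatsink_top 0.93 [267. 193.  70.  47.] 1853 [0.638 0.025 0.022] [0.01  0.016 0.06 ]
side gold_edge 0.96 [268. 195.  73.  46.] 1811 [0.637 0.024 0.022] [0.012 0.016 0.06 ]
side driver 0.79 [307. 295.  74.  47.] 710 [ 0.431 -0.299  0.023] [0.004 0.024 0.033]
side driver 0.4 [181. 171.  49.  26.] 619 [0.5   0.314 0.023] [0.004 0.018 0.056]
  return _methods._mean(a, axis=axis, dtype=dtype,
  ret = um.true_divide(
```

The straightedge lies at the left near (0.5075, 0.315), pointing about -8.4°, at pixel (154, 213). The board is at (0.645, 0.033), about -8.6°, at pixel (243, 168), with its gold edge towards the robot. The network's first "straightedge" is the meter. I'll move above the rib, staying high past the cleaner.

Request:
jog_arm(commands="0.03 -0.04 0 0 0 0.04;0.06 -0.08 0 0 0 0.08;0.09 -0.12 0 0 0 0.13;0.12 -0.16 0 0 0 0.17;0.15 -0.2 0 0 0 0.21;0.18 -0.245 0 0 0 0.26;0.2 -0.275 0 0 0 0.29;0.2145 -0.2927 -0.02 0 0 0.302;0.2145 -0.2927 -0.04 0 0 0.302;0.2145 -0.2927 -0.04 0 0 0.302;0.2145 -0.2927 -0.04 0 0 0.302", gripper=100)

```text
time: 2.12
eef_pos: [0.5069, 0.3164, 0.1519]
tcp_rot: [0.073, 0.997, 0.0, 0.0]
contact_force: [-0.3, -0.6, 0.2]
opening: 0.999
```

Run:
```python
from h import *
s=get_state();print(s['time'],s['eef_pos'],s['tcp_rot'],s['qpos'])
d=vision.read_camera("wrist");cv2.imwrite("pics/w1.png",d["frame"][:,:,::-1])
P=cloud(d)
for a,b in [(0.014,0.021),(0.05,0.06)]:
    Q=P[(np.hypot(P[:,0]-.5075,P[:,1]-.3153)<.12)]
    print(a,b,rect(Q,a,b))
L=cut_out("wrist","straightedge")
for o in L:
    P=cloud(d,o["pixels"]);print(o["conf"],o["box"],rect(P,.014,.021),rect(P,.05,.06))
```

```text
2.125 [0.50688624 0.31641968 0.151894  ] [7.27016288e-02 9.97353725e-01 1.42800475e-04 2.75260659e-05] [ 3.88268892e-01  1.52873544e-01  1.80893621e+00  2.50191223e-04
  1.17960655e+00 -1.03709116e+00]
0.014 0.021 (6233, ((504.64141845703125, 318.44989013671875), (40.03515625, 179.7501220703125), 81.4355239868164), array([0.48415585, 0.32083459, 0.01588345]))
0.05 0.06 (1040, ((503.8292236328125, 318.8584289550781), (11.479864120483398, 68.8421630859375), 81.41694641113281), array([0.50157185, 0.31885038, 0.05374607]))
0.67 [258.8, 158.8, 46.3, 184.2] (6224, ((504.6217956542969, 318.4582824707031), (39.99593734741211, 179.72689819335938), 81.40311431884766), array([0.48419879, 0.32087844, 0.01588487])) (1040, ((503.8292236328125, 318.8584289550781), (11.479864120483398, 68.8421630859375), 81.41694641113281), array([0.50157185, 0.31885038, 0.05374607]))
```

View pics/w1.png

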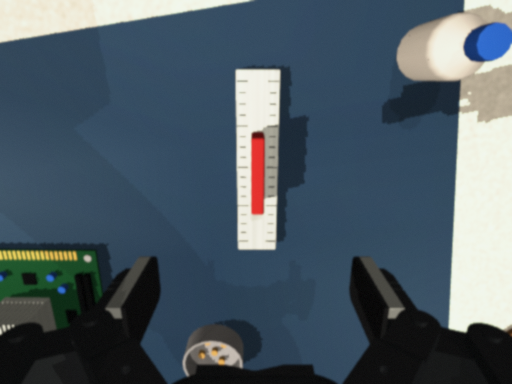

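The wrist view shows the rib at (258, 173), midway between the open fingers. I'll descend and grip.

Request:
jog_arm(commands="0 0.001 -0.03 0 0 0;0 0.001 -0.06 0 0 0;0 0.001 -0.09 0 0 0;0 0.001 -0.11 0 0 0;0 0.001 -0.12 0 0 0;0 0.001 -0.126 0 0 0;0 0.001 -0.126 0 0 0;0 0.001 -0.126 0 0 0")

```text
time: 3.22
eef_pos: [0.5081, 0.3167, 0.0266]
tcp_rot: [0.073, 0.997, 0.0, 0.001]
contact_force: [0.3, -0.1, -0.7]
opening: 1.002
```

Request:
jog_arm(commands="0 0 0 0 0 0;0 0 0 0 0 0;0 0 0 0 0 0;0 0 0 0 0 0;0 0 0 0 0 0;0 0 0 0 0 0;0 0 0 0 0 0;0 0 0 0 0 0", gripper=0, grip_force=40)

```text
time: 4.22
eef_pos: [0.5073, 0.3165, 0.0256]
tcp_rot: [0.073, 0.997, 0.0, -0.0]
contact_force: [0.1, -0.5, -0.2]
opening: 0.0
```

Opening reads 0, so nothing is between the pads. Looking.

Run:
```python
from h import *
d=vision.read_camera("wrist");cv2.imwrite("pics/w2.png",d["frame"][:,:,::-1])
e=vision.read_camera("side");cv2.imwrite("pics/s2.png",cv2.resize(e["frame"][80:260,80:320,::-1],None,fx=3,fy=3))
s=get_state();print(s['opening'],s['eef_pos'],proj(d,s['eef_pos']),proj(e,s['eef_pos']))
P=cloud(d);Q=P[(np.hypot(P[:,0]-.5075,P[:,1]-.3153)<.12)]
print(rect(Q,.014,.021))
```

```text
-0.0019192623328698297 [0.50733575 0.31644178 0.02561278] (np.float64(255.58698199188427), np.float64(227.65048742467025)) (np.float64(180.99312938028146), np.float64(167.52904059049715))
(10881, ((504.6009826660156, 318.6103515625), (40.062564849853516, 178.8958740234375), 81.44817352294922), array([0.45617848, 0.32709764, 0.0159452 ]))
```

View pics/w2.png

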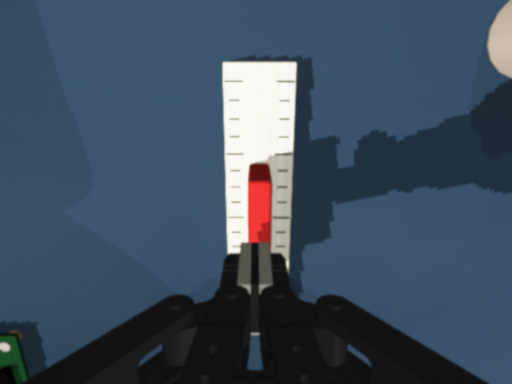

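View pics/s2.png

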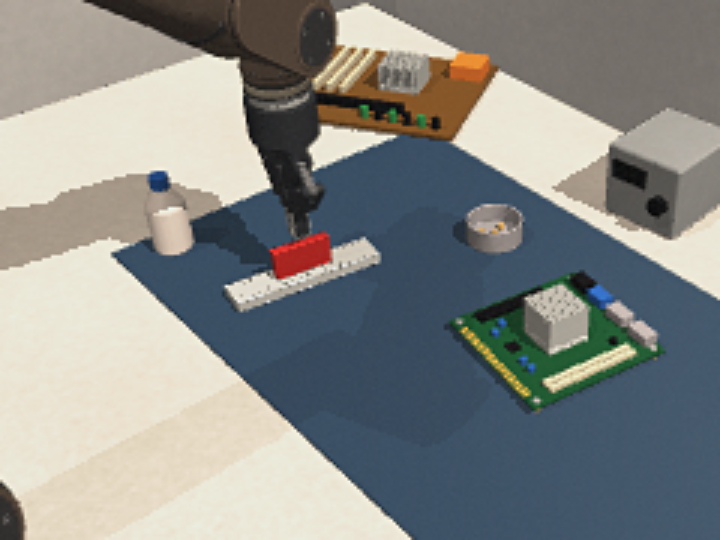

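Run:
```python
from h import *
d=vision.read_camera("wrist");e=vision.read_camera("side")
z=d["z_map"]
def pt(d,u,v):
    z=d["z_map"][v,u]; p=np.array([(u-d["cx"])/d["fx"]*z,(v-d["cy"])/d["fy"]*z,z]);return ((p-d["t"])@d["R"]).round(4)
for v in range(235,340,6): print(v,[pt(d,u,v) for u in (245,255,265)])
for v in range(146,176,2): print(v,[pt(e,u,v) for u in (177,180,183)])
s=get_state()
from scipy.spatial.transform import Rotation as R
print(R.from_quat(s['tcp_rot']).as_matrix().round(3), s['eef_pos'])
```

```text
235 [array([0.5163, 0.3084, 0.015 ]), array([0.4982, 0.3174, 0.0544]), array([0.4989, 0.3224, 0.0545])]
241 [array([0.5201, 0.3078, 0.0157]), array([0.5019, 0.3169, 0.0536]), array([0.5027, 0.3219, 0.0535])]
247 [array([0.4942, 0.3135, 0.0734]), array([0.495 , 0.3179, 0.0732]), array([0.4954, 0.3223, 0.0736])]
253 [array([0.4944, 0.3136, 0.0785]), array([0.495 , 0.3179, 0.0786]), array([0.4951, 0.3222, 0.0795])]
259 [array([0.4947, 0.3137, 0.0831]), array([0.4944, 0.318 , 0.0847]), array([0.4958, 0.322 , 0.0833])]
265 [array([0.494 , 0.314 , 0.0891]), array([0.4949, 0.3179, 0.0886]), array([0.4956, 0.3219, 0.0884])]
271 [array([0.4944, 0.314 , 0.0929]), array([0.4951, 0.3179, 0.0926]), array([0.4957, 0.3217, 0.0927])]
277 [array([0.4942, 0.3142, 0.0974]), array([0.4955, 0.3178, 0.0962]), array([0.4953, 0.3217, 0.0974])]
283 [array([0.4943, 0.3143, 0.1012]), array([0.495 , 0.3179, 0.101 ]), array([0.4958, 0.3215, 0.1006])]
289 [array([0.4937, 0.3145, 0.1058]), array([0.4972, 0.3175, 0.1015]), array([0.4947, 0.3215, 0.1059])]
295 [array([0.4939, 0.3146, 0.1091]), array([0.5001, 0.3171,
[... 1739 characters left out ...]
493]), array([0.5044, 0.3143, 0.0431]), array([0.5138, 0.3104, 0.0407])]
166 [array([0.4926, 0.3156, 0.0396]), array([0.5043, 0.3163, 0.0337]), array([0.5128, 0.3106, 0.0326])]
168 [array([0.492 , 0.3169, 0.0307]), array([0.5026, 0.3152, 0.0265]), array([0.5123, 0.3117, 0.0238])]
170 [array([0.4907, 0.3167, 0.0229]), array([0.5018, 0.3159, 0.0179]), array([0.5105, 0.3107, 0.0165])]
172 [array([0.4877, 0.3135, 0.0175]), array([0.4971, 0.3096, 0.015 ]), array([0.5022, 0.2976, 0.019 ])]
174 [array([0.483 , 0.3067, 0.0149]), array([0.4917, 0.3015, 0.0135]), array([0.5032, 0.3015, 0.0078])]
[[-0.989  0.146  0.   ]
 [ 0.146  0.989  0.   ]
 [-0.     0.    -1.   ]] [0.50735124 0.31645729 0.02562595]
```

Both cameras put the closed fingertips at about z = 0.07, while the reported TCP is 0.026. The fingers closed above the rib, touching nothing. I'll measure that offset, then reopen and go lower, checking on the way.

Run:
```python
from h import *
d=vision.read_camera("wrist");e=vision.read_camera("side")
def pt(d,u,v):
    z=d["z_map"][v,u]; p=np.array([(u-d["cx"])/d["fx"]*z,(v-d["cy"])/d["fy"]*z,z]);return ((p-d["t"])@d["R"]).round(4)
for v in range(240,249): print(v,pt(d,247,v),pt(d,261,v))
for n,c in(("w",d),("s",e)):
    P=cloud(c);s=get_state()['eef_pos'];m=np.abs(P[:,:2]-s[:2]).max(1)<.016
    h=P[m];h=h[h[:,2]>.057];print(n,np.sort(h[:,2])[:15].round(4))
```

```text
240 [0.5189 0.3093 0.0171] [0.5014 0.32   0.0544]
241 [0.5202 0.3091 0.0159] [0.5025 0.3199 0.0533]
242 [0.4944 0.3142 0.0683] [0.4957 0.3206 0.0676]
243 [0.4944 0.3143 0.0694] [0.4954 0.3206 0.0693]
244 [0.4952 0.3141 0.0689] [0.4957 0.3206 0.0696]
245 [0.4947 0.3143 0.0707] [0.4957 0.3206 0.0707]
246 [0.4935 0.3145 0.074 ] [0.4954 0.3206 0.0721]
247 [0.4939 0.3145 0.0741] [0.4953 0.3206 0.0733]
248 [0.4945 0.3144 0.074 ] [0.4949 0.3206 0.075 ]
w [0.0672 0.0672 0.0676 0.0676 0.0677 0.0679 0.068  0.068  0.0681 0.0681
 0.0682 0.0683 0.0683 0.0683 0.0683]
s [0.0571 0.0574 0.0659 0.0663 0.0667 0.068  0.068  0.0699 0.071  0.0711
 0.0726 0.0737 0.0746 0.0748 0.0758]
```

Request:
jog_arm(commands="0 0 0 0 0 0;0 0 0 0 0 0;0 0 0 0 0 0;0 0 0 0 0 0;0 0 0 0 0 0;0 0 -0.01 0 0 0;0 0 -0.02 0 0 0;0 0 -0.03 0 0 0;0 0 -0.03 0 0 0;0 0 -0.03 0 0 0", gripper=100)

```text
time: 5.78
eef_pos: [0.5075, 0.3165, -0.0044]
tcp_rot: [0.073, 0.997, 0.0, 0.0]
contact_force: [-0.1, 0.1, -0.2]
opening: 0.997
```

Run:
```python
from h import *
d=vision.read_camera("wrist");cv2.imwrite("pics/w3.png",d["frame"][:,:,::-1])
e=vision.read_camera("side");cv2.imwrite("pics/s3.png",cv2.resize(e["frame"][100:200,120:250,::-1],None,fx=5,fy=5))
print(get_state()['eef_pos'])
```

```text
[ 0.50775626  0.31663014 -0.00392616]
```

View pics/w3.png

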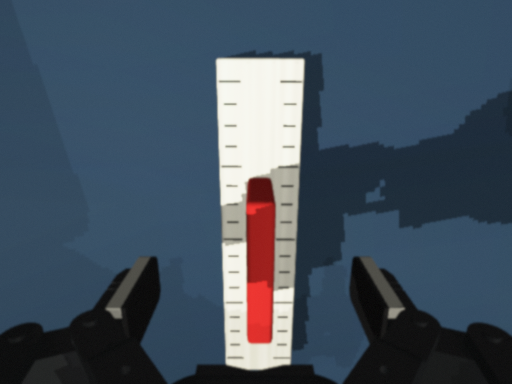

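View pics/s3.png

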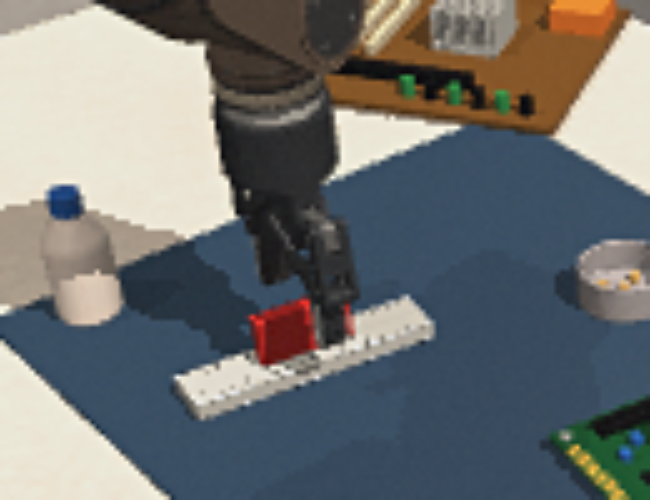

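The fingers now straddle the rib (rib at column 260, fingers' middle at 255), and the reported z of -0.004 confirms that the real tips sit about 42 mm above the reading. I'll go 11 mm lower and grip.

Request:
jog_arm(commands="-0.002 0.002 -0.005 0 0 0;-0.002 0.002 -0.011 0 0 0;-0.002 0.002 -0.011 0 0 0;-0.002 0.002 -0.011 0 0 0")

```text
time: 6.38
eef_pos: [0.5053, 0.3184, -0.0155]
tcp_rot: [0.073, 0.997, -0.0, -0.0]
contact_force: [0.3, 0.2, -0.0]
opening: 1.0
```

Request:
jog_arm(commands="0 0 0 0 0 0;0 0 0 0 0 0;0 0 0 0 0 0;0 0 0 0 0 0;0 0 0 0 0 0;0 0 0 0 0 0;0 0 0 0 0 0;0 0 0 0 0 0", gripper=0, grip_force=40)

```text
time: 7.38
eef_pos: [0.5055, 0.3187, -0.0153]
tcp_rot: [0.073, 0.997, 0.0, 0.0]
contact_force: [0.6, 1.5, -0.1]
opening: 0.133
```

Gripped: opening 0.133 is about 11 mm. I'll lift, turn -90.3° and carry it to a standoff in front of the gold edge.

Request:
jog_arm(commands="0 0 0.03 0 0 0;0 0 0.07 0 0 0;0 0 0.1 0 0 0;0 -0.024 0.1 0 0 -0.15;0 -0.048 0.1 0 0 -0.31;0 -0.072 0.1 0 0 -0.47;0 -0.1 0.1 0 0 -0.63;0 -0.125 0.1 0 0 -0.79;0 -0.15 0.1 0 0 -0.95;0 -0.175 0.1 0 0 -1.11;0.002 -0.2 0.1 0 0 -1.27;0.004 -0.225 0.1 0 0 -1.43;0.006 -0.245 0.1 0 0 -1.575;0.0085 -0.264 0.1 0 0 -1.575;0.0085 -0.264 0.1 0 0 -1.575;0.0085 -0.264 0.1 0 0 -1.575")

```text
time: 9.38
eef_pos: [0.5134, 0.0547, 0.0842]
tcp_rot: [0.758, 0.652, -0.0, -0.0]
contact_force: [0.2, -0.5, -3.3]
opening: 0.136
```

Run:
```python
from h import *
s=get_state();print(s['time'],s['eef_pos'],s['tcp_rot'],s['opening'],s['contact_force'])
for n in("wrist","top"):
    d=vision.read_camera(n);cv2.imwrite(f"pics/{n}4.png",d["frame"][:,:,::-1])
    for q in ["board","straightedge"]:
        for o in cut_out(n,q)[:2]:
            P=cloud(d,o["pixels"]);print(n,q,o["conf"],o["box"],np.percentile(P[:,2],[5,50,95]))
            for a,b in [(.011,.018),(.05,.066),(.105,.13),(.145,.165)]:
                try:print(a,rect(P,a,b))
                except:pass
```

```text
9.375 [0.51342269 0.05468781 0.08424949] [ 7.58071296e-01  6.52171478e-01 -2.42202814e-04 -4.64139927e-04] 0.13631282502058917 [ 0.2470081  -0.51728445 -3.27193694]
wrist board 0.6 [410.9, 179.2, 202.3, 203.9] [0.01202807 0.013575   0.05747162]
0.011 (27444, ((642.4124755859375, 35.023963928222656), (170.3074188232422, 170.80389404296875), 81.28643798828125), array([0.61687094, 0.06099108, 0.01307257]))
0.05 (5405, ((642.6296997070312, 35.50840377807617), (50.693782806396484, 51.565162658691406), 81.5458755493164), array([0.64173991, 0.03596724, 0.0568188 ]))
0.105 (0, ((0.0, 0.0), (0.0, 0.0), 0.0), array([nan, nan, nan]))
0.145 (0, ((0.0, 0.0), (0.0, 0.0), 0.0), array([nan, nan, nan]))
wrist straightedge 0.98 [257.0, 216.5, 91.3, 308.6] [0.11463735 0.11587871 0.15394619]
0.011 (0, ((0.0, 0.0), (0.0, 0.0), 0.0), array([nan, nan, nan]))
0.05 (0, ((0.0, 0.0), (0.0, 0.0), 0.0), array([nan, nan, nan]))
0.105 (15049, ((512.8875732421875, 60.24443054199219), (166.4311065673828, 40.14824295043945), 81.33181762695312), array([0.5203886 , 0.10802167, 0.11561798]))
0.145 (4565, ((511.804809570
[... 830 characters left out ...]
.0), array([nan, nan, nan]))
0.105 (132, ((503.27947998046875, -20.35101318359375), (29.23740005493164, 38.033409118652344), 89.09546661376953), array([ 0.5044458 , -0.02036059,  0.11712634]))
0.145 (0, ((0.0, 0.0), (0.0, 0.0), 0.0), array([nan, nan, nan]))
top straightedge 0.2 [182.9, 141.6, 24.9, 20.0] [0.00296607 0.00937179 0.03193948]
0.011 (70, ((729.1337890625, 230.65255737304688), (66.48859405517578, 61.681095123291016), 44.15702438354492), array([0.73245057, 0.22828758, 0.01349916]))
0.05 (0, ((0.0, 0.0), (0.0, 0.0), 0.0), array([nan, nan, nan]))
0.105 (0, ((0.0, 0.0), (0.0, 0.0), 0.0), array([nan, nan, nan]))
0.145 (0, ((0.0, 0.0), (0.0, 0.0), 0.0), array([nan, nan, nan]))
  return _methods._mean(a, axis=axis, dtype=dtype,
  ret = um.true_divide(
```

View pics/wrist4.png

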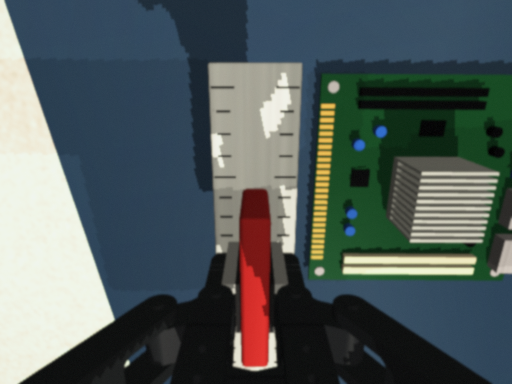

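View pics/top4.png

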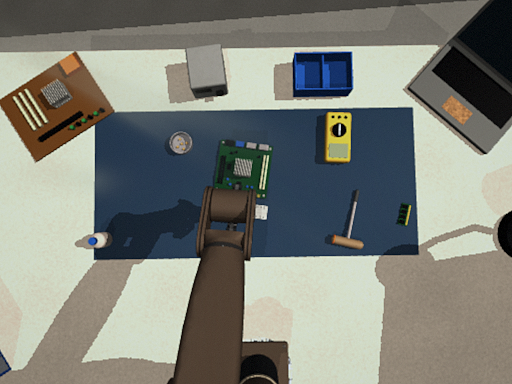

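The wrist view shows the bar (columns 210–300) parallel to the gold edge (column ~322), both at 81.3°. Still to go: 27 mm along the normal and 1.5 mm along the edge. I'll move to a 6 mm gap and lower to a few mm above the mat.

Request:
jog_arm(commands="0.01 -0.001 -0.02 0 0 0;0.021 -0.0017 -0.04 0 0 0;0.021 -0.0017 -0.06 0 0 0;0.021 -0.0017 -0.08 0 0 0;0.021 -0.0017 -0.09 0 0 0;0.021 -0.0017 -0.095 0 0 0;0.021 -0.0017 -0.095 0 0 0;0.021 -0.0017 -0.095 0 0 0;0.021 -0.0017 -0.095 0 0 0")

```text
time: 10.8
eef_pos: [0.5354, 0.0527, -0.0096]
tcp_rot: [0.758, 0.652, 0.0, 0.001]
contact_force: [0.5, -0.1, -4.7]
opening: 0.133
```

```bash
cat > m.py <<'E'
from h import *
import sys
def meas(tag):
    s=get_state();print(round(s['time'],2),s['eef_pos'].round(4),s['opening'].round(3),s['contact_force'].round(2))
    d=vision.read_camera("wrist");cv2.imwrite(f"pics/{tag}.png",d["frame"][:,:,::-1])
    for q in ["board","straightedge"]:
        for o in cut_out("wrist",q)[:1]:
            k=o["pixels"];P=cloud(d,k);print(q,round(o["conf"],2))
            for a,b in [(.009,.016),(.0161,.03),(.05,.07)]:
                Q=P[(P[:,2]>a)&(P[:,2]<b)]
                if len(Q)>100:
                    n,r,m=rect(P,a,b);print(a,n,np.round(r[0],1),np.round(r[1],1),round(r[2],2),'medz',m[2].round(4))
if __name__=="__main__": meas(sys.argv[1])
E
python3 m.py w5
```

```text
Traceback (most recent call last):
  File "m.py", line 13, in <module>
    if __name__=="__main__": meas(sys.argv[1])
                             ~~~~^^^^^^^^^^^^^
  File "m.py", line 4, in meas
    s=get_state();print(round(s['time'],2),s['eef_pos'].round(4),s['opening'].round(3),s['contact_force'].round(2))
                                                                 ^^^^^^^^^^^^^^^^^^
AttributeError: 'float' object has no attribute 'round'
```

```bash
sed -i "s/s\['opening'\].round(3)/round(s['opening'],3)/" m.py; python3 m.py w5
```

```text
10.8 [ 0.5354  0.0527 -0.0096] 0.133 [ 0.51 -0.15 -4.74]
board 0.91
0.009 34125 [612.4  37.2] [111.7 196.2] 4.87 medz 0.0131
0.0161 8416 [622.4  39.8] [ 85.1 176.6] 5.02 medz 0.0192
0.05 6261 [630.   37.4] [51.5 27. ] 81.51 medz 0.0567
straightedge 0.68
0.0161 14794 [534.9  58.4] [166.1  40.2] 81.31 medz 0.0217
0.05 4546 [533.3  51.8] [70.7 12.7] 81.14 medz 0.0596
```

View pics/w5.png

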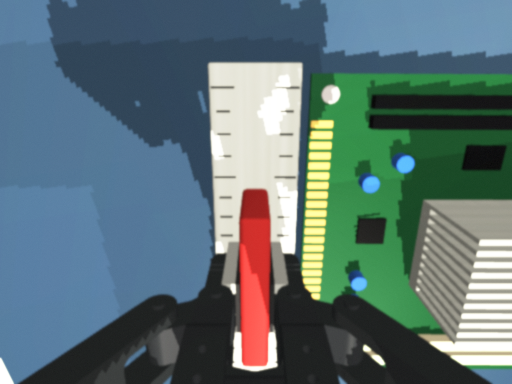

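```bash
cat > gap.py <<'E'
from h import *
def gap(th=-8.7,zb=(.0095,.0165),zs=(.0165,.026)):
    d=vision.read_camera("wrist");a=np.radians(th);n=np.array([np.cos(a),np.sin(a)]);t=np.array([-n[1],n[0]])
    B=cloud(d,cut_out("wrist","board")[0]["pixels"]);S=cloud(d,cut_out("wrist","straightedge")[0]["pixels"])
    B=B[(B[:,2]>zb[0])&(B[:,2]<zb[1])];S=S[(S[:,2]>zs[0])&(S[:,2]<zs[1])]
    c=np.array([.55,.05])
    bu,bv=(B[:,:2]-c)@n*1e3,(B[:,:2]-c)@t*1e3; su,sv=(S[:,:2]-c)@n*1e3,(S[:,:2]-c)@t*1e3
    out=[]
    for lo in np.arange(0,90,6):
        x=bu[(bv>lo)&(bv<lo+6)&(bu<60)];y=su[(sv>lo)&(sv<lo+6)]
        if len(x)>20 and len(y)>20: out.append((lo+3,np.percentile(x,.5),np.percentile(y,99.5),np.percentile(y,.5)))
    o=np.array(out)
    for k,nm in ((1,"board"),(2,"bar+"),(3,"bar-")):
        p=np.polyfit(o[:,0],o[:,k],1);print(nm,"u at v=-35,50,85:",np.polyval(p,[-35,50,85]).round(2),"slope deg",np.degrees(np.arctan(p[0])).round(2))
    print("gaps",(o[:,1]-o[:,2]).round(1))
    print("board +y end v",np.percentile(bv[bu<40],[99,99.5,100]).round(1),"bar +y end v",np.percentile(sv,[99,99.5,100]).round(1), "barz",np.median(S[:,2]).round(4))
if __name__=="__main__": gap()
E
python3 gap.py
```

```text
board u at v=-35,50,85: [8.66 9.02 9.17] slope deg 0.25
bar+ u at v=-35,50,85: [3.17 3.14 3.12] slope deg -0.03
bar- u at v=-35,50,85: [-36.49 -36.27 -36.18] slope deg 0.15
gaps [5.5 5.8 5.6 5.9 5.7 6.  5.8 6.  5.8 6.  6.  5.8 6.1 5.9 6.1]
board +y end v [84.1 84.4 84.8] bar +y end v [88.6 88.9 89.1] barz 0.0213
```

Gap is 5.8 mm, skew about 0.2°, and the bar needs 0.5 mm more along the edge. I'll lower to about 1 mm above the mat, close to a ~1.3 mm gap and correct the yaw by -0.003.

Request:
jog_arm(commands="0 0 -0.002 0 0 -0.003;0 0 -0.0037 0 0 -0.003;0.0022 0 -0.0037 0 0 -0.003;0.0044 -0.0002 -0.0037 0 0 -0.003;0.0044 -0.0002 -0.0037 0 0 -0.003;0.0044 -0.0002 -0.0037 0 0 -0.003")

```text
time: 11.85
eef_pos: [0.5393, 0.0525, -0.014]
tcp_rot: [0.759, 0.651, -0.0, -0.0]
contact_force: [0.5, 0.4, -3.3]
opening: 0.135
```

```bash
python3 gap.py;python3 m.py w6
```

```text
board u at v=-35,50,85: [8.7  9.11 9.28] slope deg 0.28
bar+ u at v=-35,50,85: [7.32 7.39 7.42] slope deg 0.05
bar- u at v=-35,50,85: [-32.29 -31.84 -31.66] slope deg 0.3
gaps [1.4 1.6 1.6 1.6 1.5 1.7 1.9 1.8 2.  1.7 1.7 1.8 1.7 1.8 1.9]
board +y end v [83.8 84.2 84.7] bar +y end v [88.6 89.  89.5] barz 0.0174
12.0 [ 0.5392  0.0525 -0.0141] 0.132 [-0.14 -0.87 -3.55]
board 0.74
0.009 34753 [613.7  37.6] [110.1 195.5] 4.57 medz 0.0131
0.0161 8577 [622.9  35.6] [ 85.2 171. ] 5.17 medz 0.0192
0.05 6857 [602.4  37.3] [75.2 54.2] 0.72 medz 0.0567
straightedge 0.55
0.009 354 [544.6  96.5] [88.9 40.2] 81.15 medz 0.0158
0.0161 14362 [538.6  58.3] [166.  40.] 81.07 medz 0.0173
0.05 4427 [537.5  51.7] [70.7 12.1] 81.3 medz 0.0551
```

View pics/w6.png

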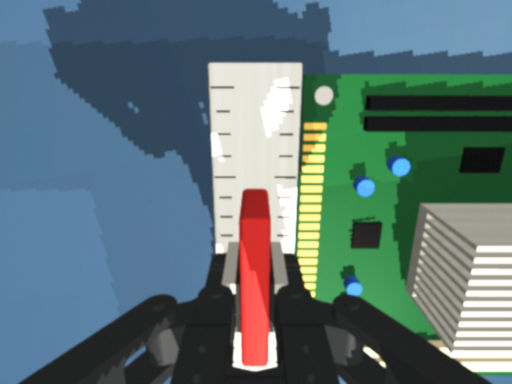

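Gap 1.6 mm and near parallel. Creeping in with force readings.

Request:
jog_arm(commands="0.0006 -0.0001 -0.0006 0 0 -0.001;0.0012 -0.0002 -0.0006 0 0 -0.001;0.0012 -0.0002 -0.0006 0 0 -0.001;0.0012 -0.0002 -0.0006 0 0 -0.001")

```text
time: 12.65
eef_pos: [0.5405, 0.0524, -0.0147]
tcp_rot: [0.76, 0.65, 0.0, 0.0]
contact_force: [-0.2, -0.4, -2.6]
opening: 0.133
```

```bash
python3 gap.py;python3 - <<'E'
from h import *
for i in range(4):
    vision.read_camera("wrist");s=get_state();print(s['contact_force'].round(2),s['wrist_torque'].round(3),s['eef_pos'].round(4))
E
```

```text
board u at v=-35,50,85: [8.89 9.51 9.76] slope deg 0.42
bar+ u at v=-35,50,85: [8.4  8.49 8.53] slope deg 0.06
bar- u at v=-35,50,85: [-30.7  -30.33 -30.18] slope deg 0.25
gaps [0.9 0.8 0.5 0.8 1.3 0.9 0.8 0.4 1.3 1.3 1.2 0.9 1.  0.7 2. ]
board +y end v [83.8 84.2 84.6] bar +y end v [88.6 88.7 89.4] barz 0.017
[-0.62  0.15 -3.86] [-0.002  0.044  0.018] [ 0.5404  0.0523 -0.0147]
[ 0.38  0.42 -4.3 ] [-0.017  0.022 -0.026] [ 0.5404  0.0524 -0.0147]
[ 0.44 -0.32 -3.84] [ 0.007 -0.034  0.007] [ 0.5404  0.0523 -0.0147]
[ 0.82 -0.24 -4.02] [ 0.041 -0.012 -0.018] [ 0.5405  0.0524 -0.0146]
```

Request:
jog_arm(commands="0.0004 -0.0001 0 0 0 -0.0005;0.0004 -0.0001 0 0 0 -0.0005;0.0004 -0.0001 0 0 0 -0.0005")

```text
time: 13.38
eef_pos: [0.5405, 0.0523, -0.0148]
tcp_rot: [0.76, 0.65, -0.0, -0.0]
contact_force: [-0.4, 0.1, -2.7]
opening: 0.132
```

```bash
cat > f.py <<'E'
from h import *
L=[]
for i in range(8):
    d=vision.read_camera("wrist");s=get_state();L.append(np.r_[s['contact_force'],s['wrist_torque']*10,s['eef_pos']*1000])
print(np.mean(L,0).round(2),s['time'])
E
python3 f.py; python3 gap.py
```

```text
[-1.8100e+00  6.7000e-01 -2.4000e+00  9.9000e-01  3.3900e+00  5.1000e-01
  5.4046e+02  5.2330e+01 -1.4790e+01] 13.775
board u at v=-35,50,85: [ 9.08  9.83 10.14] slope deg 0.51
bar+ u at v=-35,50,85: [8.06 8.45 8.62] slope deg 0.27
bar- u at v=-35,50,85: [-30.99 -30.35 -30.09] slope deg 0.43
gaps [1.5 1.1 1.8 1.2 0.9 1.3 1.6 0.9 1.3 1.  1.1 1.4 1.3 1.3 2.6]
board +y end v [83.7 84.1 84.5] bar +y end v [88.5 88.9 89.4] barz 0.0169
```

Request:
jog_arm(commands="0.0004 -0.0001 0 0 0 0;0.0004 -0.0001 0 0 0 0;0.0004 -0.0001 0 0 0 0")

```text
time: 14.3
eef_pos: [0.5405, 0.0523, -0.0148]
tcp_rot: [0.76, 0.65, -0.001, -0.001]
contact_force: [-5.5, 1.0, 0.1]
opening: 0.129
```

```bash
python3 f.py; python3 gap.py; python3 m.py w7
```

```text
[-5.1600e+00  1.0100e+00 -2.5000e-01  1.7600e+00  8.4700e+00  4.0000e-01
  5.4047e+02  5.2320e+01 -1.4780e+01] 14.7
board u at v=-35,50,85: [9.3  9.68 9.84] slope deg 0.26
bar+ u at v=-35,50,85: [8.09 8.29 8.37] slope deg 0.13
bar- u at v=-35,50,85: [-30.49 -30.29 -30.21] slope deg 0.13
gaps [1.3 0.9 1.4 1.4 1.7 1.4 1.7 0.9 1.3 1.3 1.6 1.4 1.5 1.6 1.4]
board +y end v [84.  84.4 84.6] bar +y end v [88.6 88.9 89.4] barz 0.017
14.85 [ 0.5405  0.0523 -0.0148] 0.132 [-5.56  1.52  0.53]
board 0.6
0.009 34843 [614.5  37.2] [109.8 195.5] 4.43 medz 0.0131
0.0161 8392 [621.8  38.6] [ 87.7 176.6] 5.27 medz 0.0192
0.05 7117 [602.2  36.8] [77. 55.] 1.84 medz 0.0568
straightedge 0.97
0.009 2669 [540.3  57.5] [167.1  40.9] 81.25 medz 0.0157
0.0161 11774 [540.  58.] [166.1  39.8] 81.06 medz 0.0168
0.05 4521 [539.7  51.4] [70.5 13.8] 80.51 medz 0.0545
```

View pics/w7.png

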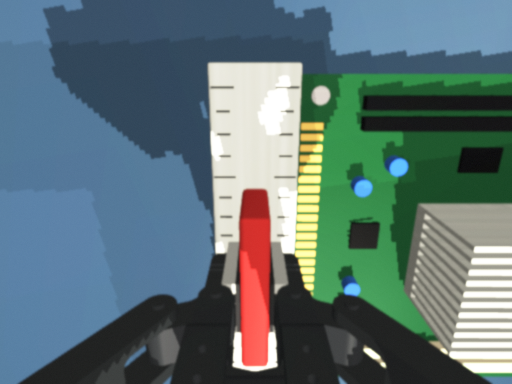

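Contact: about 5 N, the TCP has stopped at the same spot (so the board hasn't moved) and the yaw moment is near zero, meaning even contact. I'll relax the push, then set the bar down.

Request:
jog_arm(commands="-0.0004 0.0001 0 0 0 0;-0.0004 0.0001 -0.0005 0 0 0;-0.0004 0.0001 -0.001 0 0 0;-0.0004 0.0001 -0.001 0 0 0")

```text
time: 15.5
eef_pos: [0.5405, 0.0523, -0.0153]
tcp_rot: [0.76, 0.65, -0.0, -0.0]
contact_force: [-6.5, 1.2, 1.6]
opening: 0.132
```

```bash
python3 f.py; python3 gap.py
```

```text
[-6.0200e+00  7.4000e-01  2.1600e+00  1.5000e+00  1.0310e+01  3.0000e-01
  5.4052e+02  5.2310e+01 -1.5340e+01] 15.9
board u at v=-35,50,85: [9.12 9.67 9.9 ] slope deg 0.37
bar+ u at v=-35,50,85: [7.61 8.15 8.37] slope deg 0.36
bar- u at v=-35,50,85: [-30.31 -30.08 -29.98] slope deg 0.16
gaps [1.9 1.6 1.4 1.7 1.6 1.  1.5 1.  2.2 1.2 1.4 1.4 1.1 1.5 2.3]
board +y end v [83.9 84.2 84.6] bar +y end v [88.2 88.6 89.4] barz 0.0168
```

Force is lingering at 6 N, so I'll back off more and check.

Request:
jog_arm(commands="-0.0006 0.0001 0 0 0 0;-0.0006 0.0001 0 0 0 0;-0.0006 0.0001 0 0 0 0")

```text
time: 16.42
eef_pos: [0.5406, 0.0523, -0.0153]
tcp_rot: [0.76, 0.65, 0.0, 0.0]
contact_force: [-4.7, 1.1, 1.1]
opening: 0.137
```

```bash
python3 f.py
python3 - <<'E'
from h import *
d=vision.read_camera("top")
P=cloud(d,cut_out("top","board")[0]["pixels"]);print(rect(P,.011,.018),rect(P,.05,.066))
E
```

```text
[-4.3500e+00  5.6000e-01  2.6700e+00  1.2000e+00  8.3300e+00  5.4000e-01
  5.4059e+02  5.2300e+01 -1.5340e+01] 16.825
(1232, ((645.2266845703125, 31.964797973632812), (168.62649536132812, 169.110107421875), 80.99772644042969), array([0.66682213, 0.01402543, 0.01460121])) (137, ((645.3201904296875, 32.47606658935547), (49.798484802246094, 50.12703323364258), 81.24761199951172), array([0.64552316, 0.03527112, 0.05909679]))
```

Request:
jog_arm(commands="-0.0007 0.0001 0.0002 0 0 0;-0.0007 0.0001 0.0002 0 0 0;-0.0007 0.0001 0.0002 0 0 0")

```text
time: 17.3
eef_pos: [0.5406, 0.0523, -0.0153]
tcp_rot: [0.76, 0.65, 0.001, 0.001]
contact_force: [-0.8, -0.4, 0.2]
opening: 0.131
```

```bash
python3 f.py; python3 gap.py; python3 m.py w8
```

```text
[ 1.2300e+00  3.0000e-02 -4.8000e-01  4.0000e-02 -2.0800e+00  4.6000e-01
  5.4046e+02  5.2330e+01 -1.5260e+01] 17.7
board u at v=-35,50,85: [9.03 9.46 9.64] slope deg 0.29
bar+ u at v=-35,50,85: [7.71 7.99 8.1 ] slope deg 0.18
bar- u at v=-35,50,85: [-30.68 -30.36 -30.23] slope deg 0.21
gaps [2.  1.  1.4 1.1 1.5 1.9 1.4 1.3 1.6 1.1 1.5 1.5 1.2 1.5 2.1]
board +y end v [83.6 84.1 84.5] bar +y end v [88.2 88.5 89. ] barz 0.0168
17.85 [ 0.54    0.0523 -0.0153] 0.13 [ 1.91  0.6  -1.31]
board 0.82
0.009 34913 [614.   37.6] [109.2 194.5] 4.31 medz 0.0131
0.0161 8430 [614.4  35.3] [102.2 169.7] 4.64 medz 0.0192
0.05 6879 [602.6  37.2] [74.  54.2] 1.01 medz 0.0568
straightedge 0.97
0.009 6824 [539.6  57.6] [166.9  40.6] 81.07 medz 0.0156
0.0161 7279 [539.4  58.3] [165.5  39.6] 80.98 medz 0.0165
0.05 4411 [539.   51.3] [70.8 13.5] 80.88 medz 0.054
```

Request:
jog_arm(commands="0.0006 -0.0001 0 0 0 0;0.0006 -0.0001 0 0 0 0;0.0006 -0.0001 0 0 0 0")

```text
time: 18.38
eef_pos: [0.54, 0.0523, -0.0153]
tcp_rot: [0.76, 0.65, -0.0, -0.0]
contact_force: [-0.4, 0.8, 1.9]
opening: 0.136
```

```bash
python3 f.py; sed -i 's/zs=(.0165,.026)/zs=(.0145,.026)/' gap.py; python3 gap.py
```

```text
[-5.1000e-01 -2.0000e-01  3.1400e+00 -6.1000e-01  2.4100e+00  3.0000e-02
  5.3997e+02  5.2350e+01 -1.5340e+01] 18.775
board u at v=-35,50,85: [7.81 9.16 9.72] slope deg 0.91
bar+ u at v=-35,50,85: [8.18 8.18 8.17] slope deg -0.0
bar- u at v=-35,50,85: [-31.77 -31.12 -30.85] slope deg 0.44
gaps [-0.   0.   0.8  0.8  0.8  0.8  1.   0.9  0.8  0.9  0.8  1.1  1.5  1.1
  2.3]
board +y end v [83.7 84.1 84.5] bar +y end v [88.6 88.9 89.5] barz 0.016
```

About 0.5 mm short of the contact position. One more nudge.

Request:
jog_arm(commands="0.0005 -0.0001 0 0 0 0;0.0005 -0.0001 0 0 0 0;0.0005 -0.0001 0 0 0 0")

```text
time: 19.3
eef_pos: [0.5399, 0.0523, -0.0154]
tcp_rot: [0.76, 0.65, -0.001, -0.001]
contact_force: [-3.2, 0.4, 6.5]
opening: 0.13
```

```bash
python3 f.py; python3 f.py;python3 gap.py
```

```text
[-3.1900e+00 -5.6000e-01  5.9200e+00 -4.7000e-01  5.6200e+00 -2.0000e-01
  5.3992e+02  5.2350e+01 -1.5360e+01] 19.7
[-3.6500e+00 -3.0000e-01  6.3400e+00 -4.0000e-01  5.7200e+00 -9.0000e-02
  5.3991e+02  5.2350e+01 -1.5360e+01] 20.1
board u at v=-35,50,85: [7.94 9.13 9.62] slope deg 0.8
bar+ u at v=-35,50,85: [7.99 8.23 8.32] slope deg 0.16
bar- u at v=-35,50,85: [-31.71 -31.12 -30.87] slope deg 0.4
gaps [ 0.8 -0.   0.1  0.8  0.7  0.9  0.8  0.7  0.9  0.9  1.2  1.4  0.9  0.9
  1.6]
board +y end v [84.  84.4 84.5] bar +y end v [88.6 89.  89.5] barz 0.016
```

The downward load (9 N) is creating friction, so I'll unload z while keeping the light forward push.

Request:
jog_arm(commands="0 0 0.0005 0 0 0;0 0 0.001 0 0 0;0 0 0.001 0 0 0")

```text
time: 20.62
eef_pos: [0.54, 0.0524, -0.0153]
tcp_rot: [0.76, 0.65, -0.0, -0.0]
contact_force: [-0.7, 0.7, -2.2]
opening: 0.133
```

```bash
python3 f.py; python3 f.py
```

```text
[ 5.0000e-02  3.0000e-01 -3.0000e+00 -1.8000e-01  2.5000e-01  3.0000e-02
  5.4018e+02  5.2340e+01 -1.5120e+01] 21.025
[-3.3000e-01  1.0000e-01 -3.5300e+00 -8.0000e-02  7.6000e-01  4.6000e-01
  5.4044e+02  5.2280e+01 -1.4630e+01] 21.425
```

Now at the contact position with little force. I'll lower the last half millimetre and release right away.

Request:
jog_arm(commands="0.0003 0 -0.0004 0 0 0;0.0003 0 -0.0007 0 0 0")

```text
time: 21.68
eef_pos: [0.5405, 0.0523, -0.0153]
tcp_rot: [0.76, 0.65, -0.0, -0.0]
contact_force: [-2.8, 1.2, -2.0]
opening: 0.134
```

```bash
python3 f.py
```

```text
[-2.7600e+00  3.6000e-01 -2.2500e+00  6.2000e-01  4.5100e+00  4.7000e-01
  5.4049e+02  5.2340e+01 -1.5310e+01] 22.075
```

Request:
jog_arm(commands="0 0 0 0 0 0;0 0 0 0 0 0;0 0 0 0 0 0;0 0 0 0 0 0", gripper=40)

```text
time: 22.58
eef_pos: [0.5415, 0.0522, -0.0148]
tcp_rot: [0.76, 0.65, 0.0, 0.0]
contact_force: [0.3, 0.6, -0.5]
opening: 0.398
```

Request:
jog_arm(commands="0 0 0.02 0 0 0;0 0 0.05 0 0 0;0 0 0.08 0 0 0;0 0 0.11 0 0 0;0 0 0.11 0 0 0;0 0 0.11 0 0 0")

```text
time: 23.32
eef_pos: [0.5403, 0.0523, 0.0939]
tcp_rot: [0.76, 0.65, -0.0, -0.0]
contact_force: [0.6, 0.6, -0.3]
opening: 0.401
```

```bash
python3 gap.py; python3 m.py w9
python3 - <<'E'
from h import *
d=vision.read_camera("side");cv2.imwrite("pics/s9.png",cv2.resize(d["frame"][130:260,180:340,::-1],None,fx=5,fy=4.5))
E
```

```text
board u at v=-35,50,85: [9.16 9.52 9.67] slope deg 0.25
bar+ u at v=-35,50,85: [8.18 8.55 8.7 ] slope deg 0.25
bar- u at v=-35,50,85: [-30.77 -30.62 -30.55] slope deg 0.1
gaps [1.  1.  1.  0.9 0.9 0.9 0.9 1.  1.3 0.9 0.9 0.9 0.8 0.9 1.2]
board +y end v [83.7 84.4 84.5] bar +y end v [88.6 88.8 89.5] barz 0.016
23.48 [0.5398 0.0523 0.0931] 0.396 [ 0.17  0.17 -0.3 ]
board 0.91
0.009 26575 [642.7  34.8] [170.4 170.9] 80.9 medz 0.013
0.0161 9164 [644.1  35.3] [152.  170.4] 79.62 medz 0.0199
0.05 5039 [642.6  35.3] [50.9 51.5] 80.93 medz 0.0569
straightedge 0.83
0.009 4459 [538.9  51.3] [179.7  40.9] 81.37 medz 0.0155
0.0161 3870 [538.8  51.6] [178.8  39.6] 81.02 medz 0.0165
0.05 1552 [538.9  51.6] [69.7 11.8] 81.3 medz 0.0539
```

View pics/w9.png

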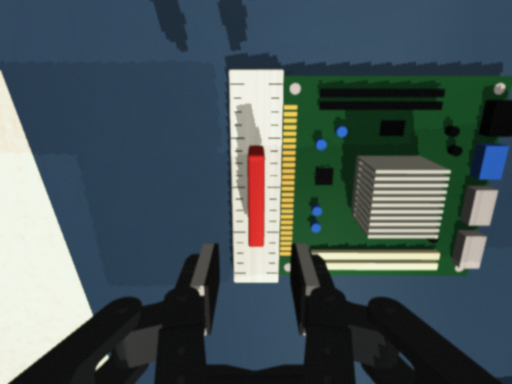

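View pics/s9.png

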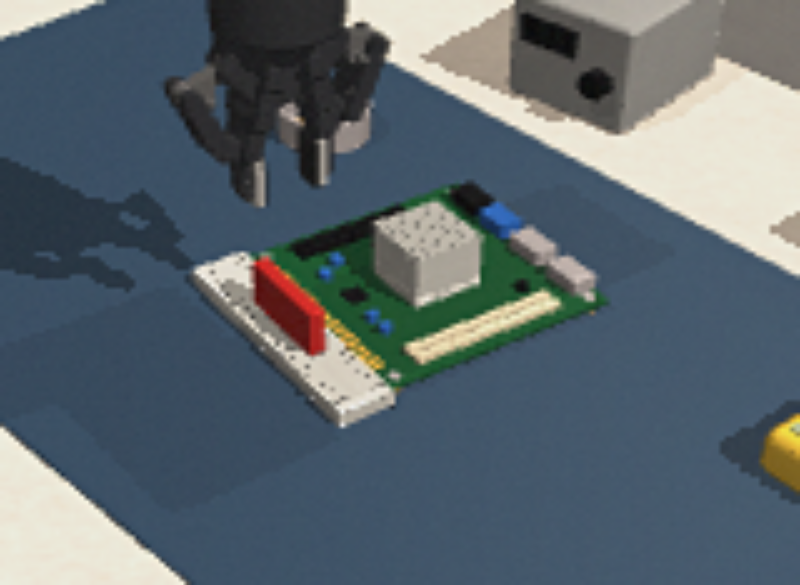

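The bar is flush, 105.1 mm from the board's centre (105 nominal), parallel within about 0.2° and centred within 0.1 mm. The board hasn't moved. Next, above the heatsink.

Request:
jog_arm(commands="0.03 -0.005 0 0 0 0;0.06 -0.01 0 0 0 0;0.09 -0.014 0 0 0 0;0.105 -0.0163 0 0 0 0;0.105 -0.0163 -0.02 0 0 0;0.105 -0.0163 -0.03 0 0 0;0.105 -0.0163 -0.03 0 0 0;0.105 -0.0163 -0.03 0 0 0", gripper=100)

```text
time: 24.68
eef_pos: [0.6456, 0.0361, 0.0648]
tcp_rot: [0.76, 0.65, -0.0, -0.0]
contact_force: [0.5, -0.0, -0.5]
opening: 0.997
```

```bash
python3 m.py w10
python3 - <<'E'
from h import *
s=get_state();print(s['eef_pos'],s['tcp_rot'])
d=vision.read_camera("wrist")
P=cloud(d);m=(P[:,2]>.053)&(P[:,2]<.062)&(abs(P[:,0]-.643)<.05)&(abs(P[:,1]-.035)<.05)
r=cv2.minAreaRect((P[m][:,:2]*1000).astype(np.float32));print(r)
E
```

```text
24.68 [0.6456 0.0361 0.0648] 0.997 [ 0.46 -0.02 -0.47]
board 0.88
0.009 32992 [642.6  35. ] [170.3 170.4] 81.04 medz 0.0131
0.0161 10258 [646.4  35.1] [152.2 162.7] 80.89 medz 0.0196
0.05 6297 [642.7  35.5] [51.  50.1] 81.2 medz 0.0571
straightedge 0.79
0.009 3823 [539.8  55.1] [171.3  40.3] 80.97 medz 0.0156
0.0161 4453 [540.   55.5] [170.3  39.6] 80.99 medz 0.0166
0.05 2118 [539.4  51.6] [69.9 12.7] 80.94 medz 0.0538
[0.64632321 0.03596738 0.0657014 ] [7.59873394e-01 6.50070689e-01 5.06867058e-04 5.18094727e-04]
((642.576904296875, 35.78339385986328), (50.523460388183594, 50.253238677978516), 81.0394515991211)
```

View pics/w10.png

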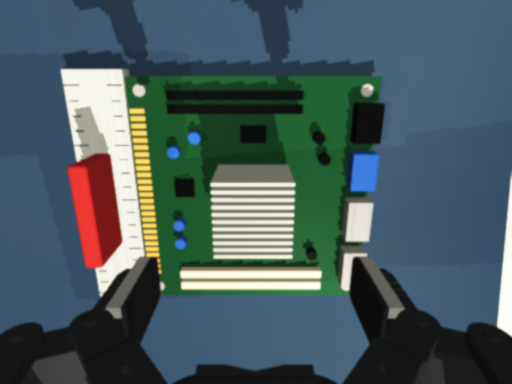

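Heatsink is centred between the fingers (column 253 against 254). Descending.

Request:
jog_arm(commands="-0.0005 0 -0.02 0 0 0;-0.0005 0 -0.045 0 0 0;-0.0005 0 -0.065 0 0 0;-0.0005 0 -0.078 0 0 0;-0.0005 0 -0.084 0 0 0;-0.0005 0 -0.084 0 0 0;-0.0005 0 -0.084 0 0 0")

```text
time: 25.75
eef_pos: [0.6463, 0.0359, -0.0182]
tcp_rot: [0.76, 0.65, 0.001, 0.001]
contact_force: [0.0, 0.1, -0.3]
opening: 0.995
```

```bash
python3 f.py
python3 - <<'E'
from h import *
d=vision.read_camera("wrist");cv2.imwrite("pics/w11.png",d["frame"][:,:,::-1])
d=vision.read_camera("side");cv2.imwrite("pics/s11.png",cv2.resize(d["frame"][130:260,180:340,::-1],None,fx=5,fy=4.5))
E
```

```text
[-1.3000e-01  6.0000e-02  2.5000e-01 -2.3000e-01  1.9000e-01  3.0000e-02
  6.4591e+02  3.5920e+01 -1.8510e+01] 26.15
```

View pics/w11.png

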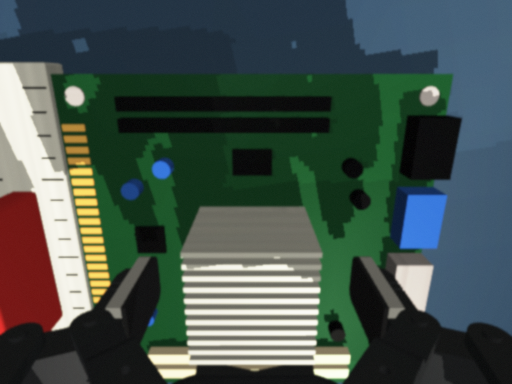

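View pics/s11.png

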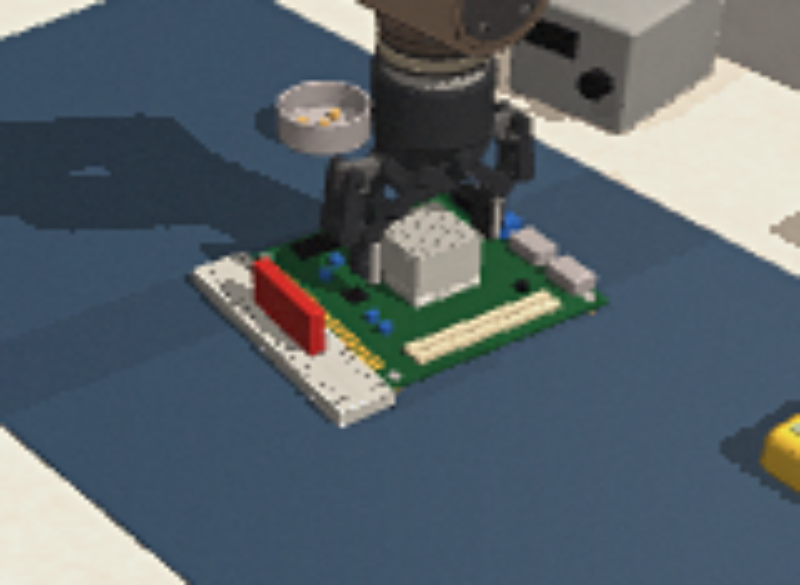

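Heatsink spans columns 183–320 between the fingers at about 146 and 362. Closing.

Request:
jog_arm(commands="0 0 0 0 0 0;0 0 0 0 0 0;0 0 0 0 0 0;0 0 0 0 0 0;0 0 0 0 0 0;0 0 0 0 0 0;0 0 0 0 0 0;0 0 0 0 0 0", gripper=0, grip_force=60)

```text
time: 27.25
eef_pos: [0.6455, 0.036, -0.019]
tcp_rot: [0.76, 0.65, -0.0, -0.0]
contact_force: [-0.5, 0.2, 2.3]
opening: 0.576
```

```bash
python3 f.py
python3 - <<'E'
from h import *
d=vision.read_camera("wrist");cv2.imwrite("pics/w12.png",d["frame"][:,:,::-1])
d=vision.read_camera("side");cv2.imwrite("pics/s12.png",cv2.resize(d["frame"][130:260,180:340,::-1],None,fx=5,fy=4.5))
E
```

```text
[-7.3000e-01  3.7000e-01  4.2500e+00  6.6000e-01  5.8700e+00  1.0000e-01
  6.4545e+02  3.5970e+01 -1.8990e+01] 27.65
```

View pics/w12.png

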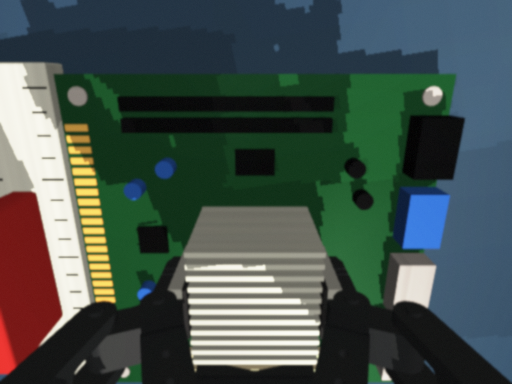

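View pics/s12.png

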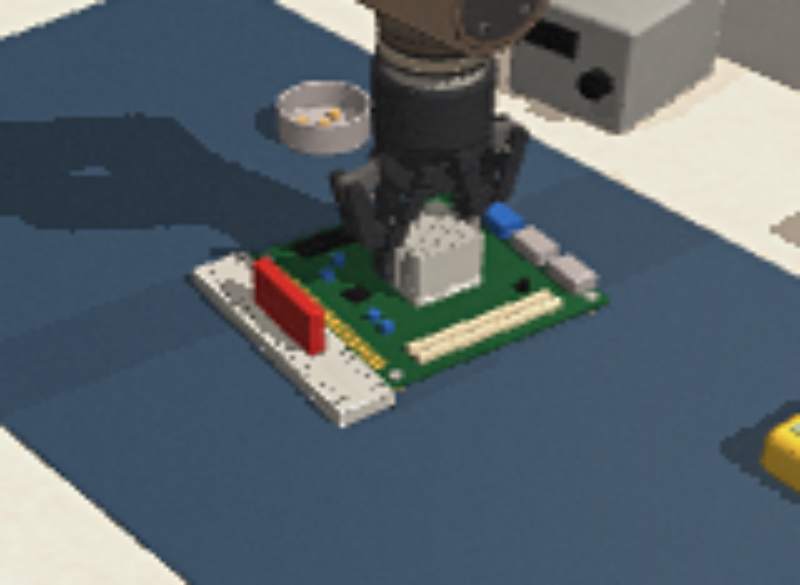

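Gripped at 49 mm and the straightedge hasn't moved. Lifting 10 cm straight up.

Request:
jog_arm(commands="0 0 0.002 0 0 0;0 0 0.005 0 0 0;0 0 0.01 0 0 0;0 0 0.017 0 0 0;0 0 0.025 0 0 0;0 0 0.034 0 0 0;0 0 0.043 0 0 0;0 0 0.052 0 0 0;0 0 0.061 0 0 0;0 0 0.07 0 0 0;0 0 0.079 0 0 0;0 0 0.087 0 0 0;0 0 0.093 0 0 0;0 0 0.097 0 0 0;0 0 0.1 0 0 0;0 0 0.1 0 0 0;0 0 0.1 0 0 0;0 0 0.1 0 0 0", grip_force=80)

```text
time: 30.0
eef_pos: [0.6452, 0.036, 0.0805]
tcp_rot: [0.76, 0.65, -0.0, -0.0]
contact_force: [0.2, 0.2, -5.0]
opening: 0.578
```

```bash
cat > chk.py <<'E'
from h import *
s=get_state();print(s['time'],s['eef_pos'].round(4),s['tcp_rot'].round(4),round(s['opening'],3),s['contact_force'].round(1))
for n in("wrist","side"):
    d=vision.read_camera(n);cv2.imwrite(f"pics/{n}13.png",d["frame"][:,:,::-1] if n=="wrist" else cv2.resize(d["frame"][90:260,160:370,::-1],None,fx=3.5,fy=3.5))
    P=cloud(d,cut_out(n,"board")[0]["pixels"])
    h=np.median(P[:,2]);Q=P[abs(P[:,2]-h)<.004]
    for _ in range(4):
        A=np.c_[Q[:,:2]-Q[:,:2].mean(0),np.ones(len(Q))];c=np.linalg.lstsq(A,Q[:,2],rcond=None)[0];r=Q[:,2]-A@c;Q=Q[abs(r)<.0015] if (abs(r)<.0015).sum()>200 else Q
    print(n,"face z",c[2].round(4),"tilt deg x,y",np.degrees(c[:2]).round(2),cv2.minAreaRect((P[(abs(P[:,2]-c[2])<.008)][:,:2]*1000).astype(np.float32)))
    for o in cut_out(n,"straightedge")[:1]:
        P=cloud(d,o["pixels"]);print(o["conf"],rect(P,.0135,.0185),rect(P,.05,.057))
E
python3 chk.py
```

```text
30.0 [0.6452 0.036  0.0805] [ 7.599e-01  6.500e-01 -2.000e-04 -2.000e-04] 0.578 [ 0.2  0.2 -5. ]
wrist face z 0.1124 tilt deg x,y [-0.03 -0.06] ((643.2992553710938, 34.66968536376953), (170.76803588867188, 171.28260803222656), 81.0382080078125)
0.79 (291, ((552.8540649414062, 138.5780487060547), (2.6804041862487793, 40.32190704345703), 81.05631256103516), array([0.55324845, 0.13851957, 0.01593305])) (0, ((0.0, 0.0), (0.0, 0.0), 0.0), array([nan, nan, nan]))
side face z 0.1141 tilt deg x,y [ 0.06 -0.09] ((644.3510131835938, 35.7308235168457), (172.29043579101562, 169.32064819335938), 80.94496154785156)
0.69 (317, ((540.1373291015625, 51.687835693359375), (182.89651489257812, 41.97868728637695), 81.08492279052734), array([0.5332511 , 0.02645053, 0.01681625])) (66, ((539.4676513671875, 50.993560791015625), (70.94528198242188, 11.824211120605469), 80.33194732666016), array([0.53899624, 0.05165793, 0.05483734]))
  return _methods._mean(a, axis=axis, dtype=dtype,
  ret = um.true_divide(
```

View pics/side13.png

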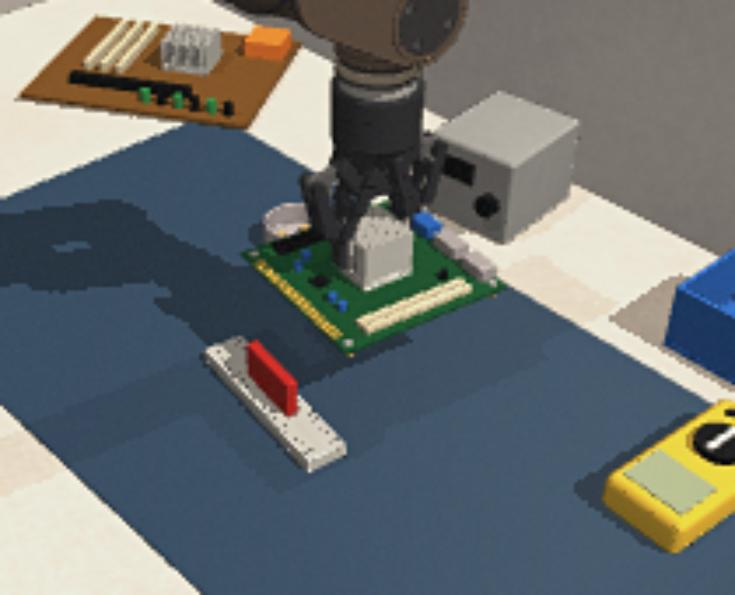

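View pics/wrist13.png

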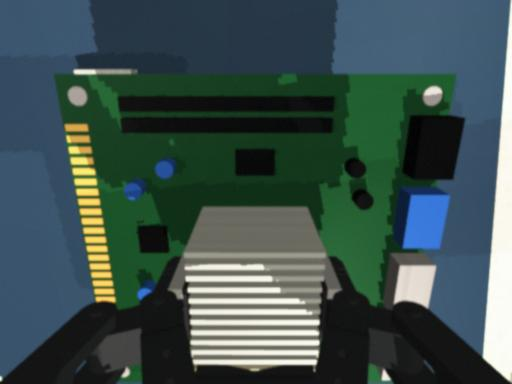

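The board is level (tilt under 0.1°) with its feet about 10 cm above the mat, and the straightedge is still at (0.540, 0.0515). Holding still for 2.5 s.

Request:
jog_arm(commands="0 0 0 0 0 0;0 0 0 0 0 0;0 0 0 0 0 0;0 0 0 0 0 0;0 0 0 0 0 0;0 0 0 0 0 0;0 0 0 0 0 0;0 0 0 0 0 0;0 0 0 0 0 0;0 0 0 0 0 0;0 0 0 0 0 0;0 0 0 0 0 0;0 0 0 0 0 0;0 0 0 0 0 0;0 0 0 0 0 0;0 0 0 0 0 0;0 0 0 0 0 0;0 0 0 0 0 0;0 0 0 0 0 0;0 0 0 0 0 0")

```text
time: 32.8
eef_pos: [0.6454, 0.036, 0.0808]
tcp_rot: [0.76, 0.65, -0.0, -0.0]
contact_force: [0.5, -0.5, -3.6]
opening: 0.574
```

```bash
python3 chk.py 2>/dev/null; python3 -c "
from plant import ctrl; print(ctrl.sign_off())"
```

```text
32.8 [0.6454 0.036  0.0808] [ 0.7599  0.6501 -0.     -0.    ] 0.574 [ 0.5 -0.5 -3.6]
wrist face z 0.1128 tilt deg x,y [ 0.   -0.07] ((643.4959106445312, 34.73332214355469), (170.9976043701172, 171.40768432617188), 80.88900756835938)
0.51 (285, ((552.891845703125, 138.598876953125), (2.6898815631866455, 40.31892776489258), 81.0391845703125), array([0.55333524, 0.13849066, 0.01585306])) (0, ((0.0, 0.0), (0.0, 0.0), 0.0), array([nan, nan, nan]))
side face z 0.1142 tilt deg x,y [0.19 0.01] ((644.3653564453125, 33.85244369506836), (170.44493103027344, 170.42112731933594), 81.62997436523438)
0.86 (293, ((539.9732055664062, 50.98040771484375), (183.5775909423828, 42.14441680908203), 81.25750732421875), array([0.53413574, 0.02172102, 0.01696649])) (65, ((540.2601318359375, 50.64691162109375), (68.59231567382812, 13.554620742797852), 79.46658325195312), array([0.5393821 , 0.04898956, 0.05459788]))
the job is handed in; nothing more can be done
None
```

The straightedge lies flush along the gold-contact edge and has been let go. The board is held by its heatsink about 10 cm above the mat. I handed the job in at about 33 s, with the arm still holding the board.

**Last checks**
- **Straightedge:** after release its centre line was 105.1 mm from the board's centre (105 is flush). It was parallel within about 0.2° and centred within about 0.1 mm. The lift left it in place: the side camera reads the same position as before, within about 1 mm of noise.
- **Board:** its feet are about 9.9–10 cm above the mat and the tilt is under 0.2°. It was held still for about 2.8 s.

**What went wrong or disagreed**
- **First grip missed:** both cameras showed the fingertips about 42 mm higher than the reported TCP height, so the fingers closed in the air above the rib. I worked from the camera heights after that.
- **Push on the board:** while I was seating the bar, the push briefly read 5–6 N, above the roughly 4 N at which the board slides. The top camera showed no movement of the board.
- **Small shift at the grip:** closing on the heatsink moved the board about 1 mm away from the bar just before the lift. I chose that offset so the straightedge would not be nudged.
- **Cameras:** they differ by about 2–3 mm in absolute position, so I used relative wrist-camera measurements for the placing.
- **Other objects:** I did not re-measure the driver, meter, memory card, tin and cleaner at the end; the moves were planned to stay clear of them.

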